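Spread the heaped specimen cups over the tray

ROBOT

A 7-joint arm with a two-finger parallel gripper is mounted at the origin on a cart in front of the work surface, level with it; the furniture and walls round the work are solid. World frame = base frame: x ahead of the robot, y to its left, z up, the work surface at z = 0. Lengths are in m, angles in rad, forces in N, time in s.
With the tool pointing down it reaches from about 0.4 to 0.925 m from the base axis. Payload 4.1 kg.
Tool frame: the origin (TCP) lies at the very end of the fingers, on their centre line; the grasp point (between the pads) lies behind it (manip.tcp_to_grasp is the y of the grasp point in the tool frame, in m); y points along the fingers, x is the direction in which the jaws open and shut, and the axes are right-handed (so a half turn about y gives the same grasp; the last joint's range is limited). The gripper opens to 85 mm and grips with 20 to 120 N. Pads are 22 mm wide; open, the fingers measure 114 mm over their backs; the gripper's body (76 mm by 85 mm) begins 54 mm behind the grasp point. The pads swing forward as they close: fully open they stand 13 mm farther back than shut.
Start: joints at [1.238, 0.398, 0.045, 1.537, -0.019, 1.207, -0.051], TCP at [0.151, -0.632, 0.204] pointing down, gripper open.
Joint ranges: [-2.82, 2.82], [-0.49, 2.23], [-1.37, 1.46], [0, 2.46], [-1.36, 4.5], [0.23, 2], [-2.94, 2.94]. Speed limits (rad/s): [2.57, 2.57, 3.14, 3.14, 3.14, 3.14, 3.14].

INTERFACE

Orientations are given as [roll, pitch, yaw] about the fixed x, y, z axes, in that order (R = Rz(yaw) Ry(pitch) Rx(roll)).
In Python, from bench import manip gives the robot as it stands. The module is installed in compiled form; this text tells all that it offers.
- The arm moves only by the tool jog_arm, never from a script. Its argument "plan" is a list of rows, each a list of 5 numbers: the closure, from -1 (fully open) to 1 (shut), then the shift along the tool's x, y, z in units of 0.04 m (1.0 is 0.04 m), then the turn about the tool's y in units of 0.08 rad (1.0 is 0.08 rad). A call has exactly 8 rows; each row shifts and turns the pose as measured when the row begins, along the tool's axes as they then stand; what a row does not reach is not made up. A row lasts 1/10 s, in which the tool goes at most 50 mm and 8.59 degrees, less where a joint would pass 70% of its speed; a pose out of reach is approached as far as the arm can. A call with a number of a shift or a turn outside -1 to 1 is refused whole. A call with a gripper value outside its range is refused whole. The fingers move at their own pace and stop on an object; "grip_force" is the grip in N (left out, the last holds). Time passes only in rows, so rows that do not move let the fingers close, or fill a call up. It gives the time, the measured TCP pose, the force and the opening at its end, in the units of the state.
- manip.read_state(): the state, without advancing time (a new reading comes with each control period).
- manip.camera(name): name is "side" or "top" or "wrist"; returns a dict with "pixels" (420x560x3 uint8, blue, green, red), "intrinsics" (3x3 intrinsics, pixels), "R" (3x3) and "t" (3): a world point X has camera coordinates R X + t; the wrist camera has in their place "T_tool_cam" (4x4, takes a point from camera to tool coordinates, whose origin is the TCP and whose axes are the tool frame's). Camera axes: x right, y down, z forward; pixel columns grow to the right and rows downward; lengths in m; the calibration is good to about 2 mm. A picture is of the moment at which its call begins: read the wrist's pose just before it. There is no depth.
- manip.close_job(): hands the job in, once; it reports no verdict.
The state is a dict: "time": time; "joint_pos": joint angles; "joint_velocities": joint speeds; "joint_torque": joint torques, N m; "tcp_pos": TCP position; "tool_rot": TCP orientation; "ft_force": force on the tool from outside, world axes, zero at the start; "ft_torque": the same for the moment, N m; "width": opening from 0.0 (shut) to 1.0 (fully open).
Only numpy, scipy, OpenCV 4.12 (cv2) and the standard library are available. Lean on these libraries where they do the work, as an engineer would, in place of code of your own. Each camera call takes 0.05 s, during which the arm holds its last target.

TASK

The three white-lidded specimen cups in the shallow steel tray have been left in a heap, one on top of the other two. Spread them out into one even layer so that each can be inspected: all three standing upright on the tray floor, with at least 3 cm of clear space between any two cups. Do not tip any cup over.

Things in the scene. Friction and masses are not known exactly. Their poses are not given: they have to be found in the camera images.
- tray_floor (a point): shallow rectangular steel tray that stays put on the bench; inner floor 180 mm along its x and 320 mm along its y, floor 4 mm above the bench, rim 27 mm above the bench. The point is the centre of the inner floor; x along the short side, y along the long side, z up
- cup_a_centre (a point): closed white specimen cup with a broad white screw lid, 56 mm high; the lid is 52 mm in diameter and 12 mm high, the body below it 45 mm in diameter. 50 to 100 g. The point is on the cup's axis, half-way up (28 mm above its underside); z points up out of the lid. Starts on the tray floor, beside cup_b
- cup_b_centre (a point): closed white specimen cup with a broad white screw lid, 56 mm high; the lid is 52 mm in diameter and 12 mm high, the body below it 45 mm in diameter. 50 to 100 g. The point is on the cup's axis, half-way up (28 mm above its underside); z points up out of the lid. Starts on the tray floor, beside cup_a, lids almost touching
- cup_c_centre (a point): closed white specimen cup with a broad white screw lid, 56 mm high; the lid is 52 mm in diameter and 12 mm high, the body below it 45 mm in diameter. 50 to 100 g. The point is on the cup's axis, half-way up (28 mm above its underside); z points up out of the lid. Starts on top of cup_a and cup_b, resting on both lids
Not all that is in view belongs to the job. What is shaped like the part that bears cup_a_centre but pink or turquoise is not meant.

How it is judged:
By the outcome, as a careful person would: the job done as asked, in the order asked, and still so for the second after the job is handed in, with the robot touching nothing.
It also fails if it takes over 61 s, if anything falls off the work surface, if the arm or the gripper's body presses on something with over 40 N, if the wrist force passes 120 N, or if a joint passes its speed limit or range.

## Working session

There is one attempt and no reset: what is moved stays moved. The work goes in short steps, Python scripts to look and compute and a tool call to move; the robot and the scene stay as the last step left them, time stands still between calls to the robot, and variables do not carry over. Pictures are saved under pics/ and viewed, and the job is handed in when it is done.

Besides the shell and the picture viewer there is one more tool, called after "Request:" as name([rows], argument=value, ...), one row to a line, values as JSON. jog_arm: Moves the arm, as the interface text tells. Shifts and turns lie within -1 to 1; 1 stands for 0.04 m of shift or 0.08 rad of turn. Its arguments: {"type":"object","properties":{"plan":{"type":"array"},"grip_force":{"type":"number"}},"required":["plan"]}

```bash
mkdir -p pics
python3 - <<'E'
from bench import manip
import cv2,numpy as np
s=manip.read_state();print({k:np.round(v,3).tolist() for k,v in s.items()},manip.tcp_to_grasp)
for n in("top","side","wrist"):
    c=manip.camera(n);cv2.imwrite(f"pics/{n}0.png",c["pixels"]);print(n,{k:np.round(v,3).tolist() for k,v in c.items() if k!="pixels"})
E
```

```text
{'time': 0.0, 'joint_pos': [1.238, 0.399, 0.045, 1.538, -0.019, 1.207, -0.051], 'joint_velocities': [-0.0, 0.0, 0.0, 0.001, -0.001, 0.001, -0.002], 'joint_torque': [-0.001, -47.512, 1.364, -25.422, 0.012, 0.009, -0.0], 'tcp_pos': [0.15, -0.632, 0.202], 'tool_rot': [-1.571, 0.002, -1.337], 'ft_force': [0.514, -0.405, -0.176], 'ft_torque': [0.011, 0.038, 0.018], 'width': 0.995} -0.0187
top {'intrinsics': [[511.996, 0.0, 280.272], [0.0, 511.996, 220.742], [0.0, 0.0, 1.0]], 'R': [[-0.015, -1.0, -0.017], [-0.986, 0.017, -0.164], [0.165, 0.014, -0.986]], 't': [0.024, 0.623, 1.061]}
side {'intrinsics': [[389.931, 0.0, 285.254], [0.0, 389.931, 216.193], [0.0, 0.0, 1.0]], 'R': [[-0.904, -0.427, -0.0], [-0.181, 0.385, -0.905], [0.386, -0.818, -0.426]], 't': [0.544, 0.177, 0.676]}
wrist {'intrinsics': [[324.508, 0.0, 280.576], [0.0, 324.508, 213.42], [0.0, 0.0, 1.0]], 'T_tool_cam': [[1.0, 0.0, 0.001, -0.001], [-0.001, -0.282, 0.96, -0.17], [0.001, -0.96, -0.282, 0.071], [0.0, 0.0, 0.0, 1.0]]}
```

View pics/top0.png

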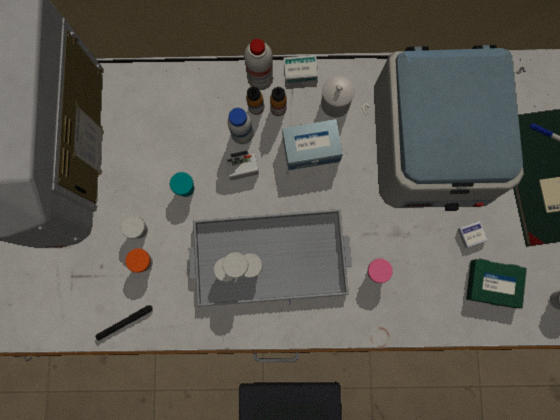

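View pics/side0.png

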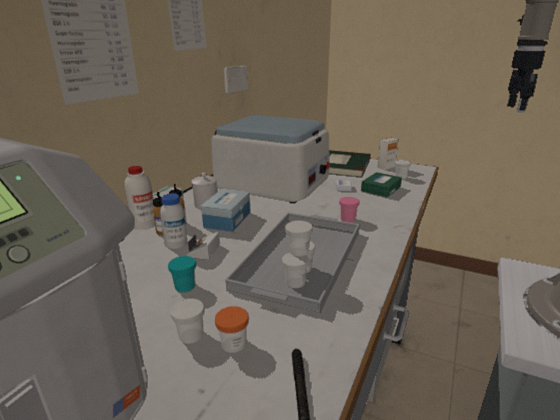

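View pics/wrist0.png

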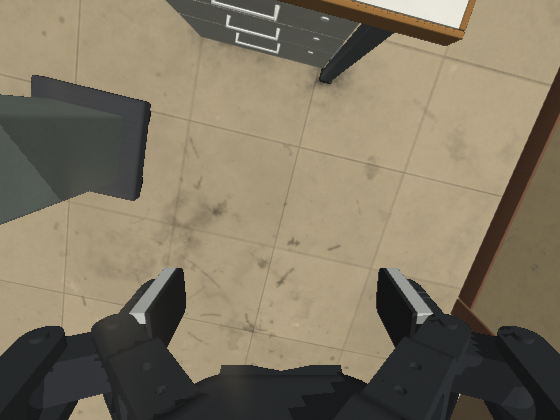

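The tray holds the heap: lids at about (220,268), (235,265) and (252,265) in the top view. The other white cup at (134,228) stands outside the tray, and the teal, pink and orange ones aren't meant either. I'll enlarge the heap to confirm.

```bash
cat > h.py <<'E'
import numpy as np,cv2
from bench import manip
def ray(c,u,v,z,tool=None):
    K=c["intrinsics"]; d=np.linalg.inv(K)@[u,v,1.]
    R,t=c["R"],c["t"]; o=-R.T@t; w=R.T@d
    return o+w*(z-o[2])/w[2]
def proj(c,X):
    p=c["intrinsics"]@(c["R"]@np.array(X)+c["t"]); return p[:2]/p[2]
E
python3 - <<'E'
from h import *
a=manip.camera("top");b=manip.camera("side")
x=cv2.resize(a["pixels"][205:315,180:355],None,fx=4.4,fy=4.4,interpolation=cv2.INTER_CUBIC)
cv2.imwrite("pics/tc.png",x)
y=cv2.resize(b["pixels"][205:305,225:365],None,fx=5.5,fy=5.5,interpolation=cv2.INTER_CUBIC)
cv2.imwrite("pics/sc.png",y)
for n,u in (("tl",(197,217)),("tr",(340,212)),("br",(345,291)),("bl",(197,303))): print(n,ray(a,*u,.027).round(3))
E
```

```text
tl [0.64  0.2   0.027]
tr [ 0.645 -0.119  0.027]
br [ 0.471 -0.124  0.027]
bl [0.45  0.197 0.027]
```

View pics/tc.png

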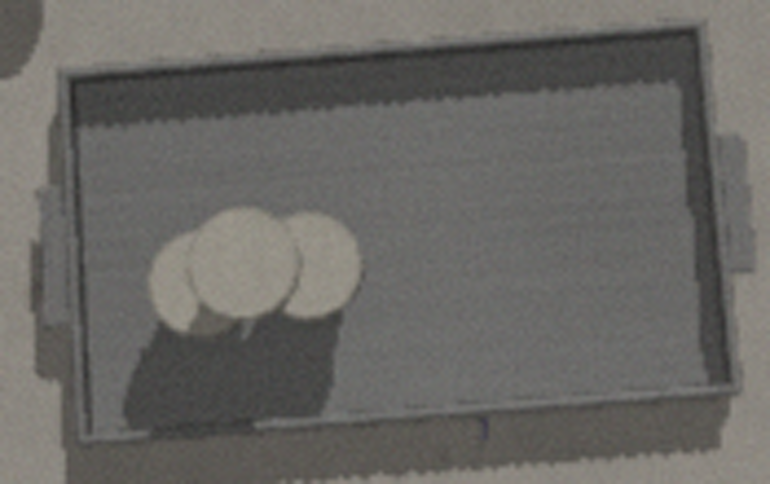

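View pics/sc.png

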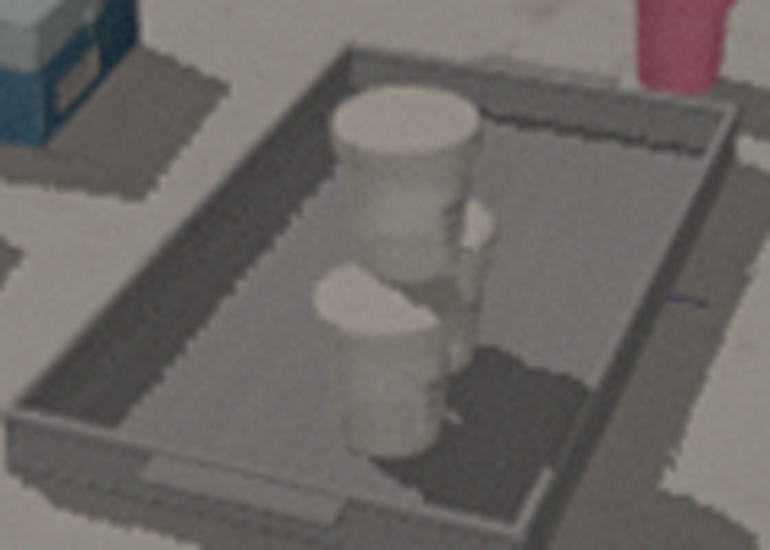

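Run:
```python
from h import *
a=manip.camera("top");b=manip.camera("side")
def cr(u,v): return 180+(u+.5)/4.4-.5,205+(v+.5)/4.4-.5
for n,p,z in (("c",(244,263),.116),("R",(307,266),.06),("L",(203,283),.06)):
    X=ray(a,*cr(*p),z);E=ray(a,*cr(p[0]+54,p[1]),z);print(n,X.round(4),"r",np.linalg.norm(E-X).round(4), "side crop", ((proj(b,X)-[225,205])*5.5).round(0))
P=[ray(a,*cr(*p),.027)[:2] for p in((60,72),(703,25),(740,388),(82,440))]
print(np.round(P,3),np.mean(P,0)); 
d=P[0]-P[1]+P[3]-P[2];print("yaw of y axis",np.degrees(np.arctan2(-d[0],d[1])),[np.linalg.norm(P[i]-P[(i+1)%4]).round(3) for i in range(4)])
```

```text
c [0.5252 0.1054 0.116 ] r 0.0248 side crop [400. 113.]
R [0.5279 0.0807 0.06  ] r 0.0261 side crop [418. 221.]
L [0.5205 0.1311 0.06  ] r 0.0262 side crop [380. 290.]
[[ 0.631  0.208]
 [ 0.649 -0.118]
 [ 0.467 -0.13 ]
 [ 0.447  0.195]] [0.54837897 0.0386996 ]
yaw of y axis 3.4248461467840583 [np.float64(0.326), np.float64(0.183), np.float64(0.325), np.float64(0.185)]
```

Cup c is on top at about (0.525, 0.105), with the right-hand cup at (0.528, 0.081) and the left-hand one at (0.5205, 0.131). The projection into the side view agrees to about 1 px. Next I swing the arm round to the tray.

Request:
jog_arm([
  [-1, 0, -0.2, 1, -0.75],
  [-1, 0, -0.2, 1, -0.75],
  [-1, 0, -0.2, 1, -0.75],
  [-1, 0, -0.2, 1, -0.75],
  [-1, 0, -0.2, 1, -0.75],
  [-1, 0, 0, 1, -0.75],
  [-1, 0, 0, 1, -0.75],
  [-1, 0, 0, 1, -0.75],
], grip_force=30)

```text
time: 1.15
tcp_pos: [0.4367, -0.4975, 0.243]
tool_rot: [-1.577, 0.001, -0.857]
ft_force: [0.2, 0.6, -1.0]
width: 1.0
```

Request:
jog_arm([
  [-1, -0.1, 0, 1, -0.75],
  [-1, -0.1, 0, 1, -0.75],
  [-1, -0.1, 0, 1, -0.75],
  [-1, -0.1, 0, 1, -0.75],
  [-1, -0.1, 0, 1, -0.75],
  [-1, -0.1, 0, 1, -0.75],
  [-1, -0.1, 0, 1, -0.75],
  [-1, -0.1, 0, 1, -0.75],
])

```text
time: 1.95
tcp_pos: [0.6082, -0.2142, 0.2406]
tool_rot: [-1.576, 0.001, -0.357]
ft_force: [-0.0, 0.2, -0.3]
width: 0.998
```

Request:
jog_arm([
  [-1, -0.1, 0, 1, -0.75],
  [-1, -0.1, 0, 1, -0.75],
  [-1, -0.1, 0, 1, -0.75],
  [-1, -0.1, 0, 1, -0.75],
  [-1, -0.1, 0, 1, -0.75],
  [-1, -0.1, 0, 1, -0.75],
  [-1, -0.1, 0, 0, 0],
  [-1, 0, 0, 0, 0],
])

```text
time: 2.75
tcp_pos: [0.6293, 0.0433, 0.2396]
tool_rot: [-1.571, 0.001, 0.03]
ft_force: [0.0, 0.2, 0.7]
width: 1.003
```

Request:
jog_arm([
  [-1, -0.8, 0, 0.5, -0.5],
  [-1, -0.8, 0, 0.5, -0.5],
  [-1, -0.6, 0, 0.4, 0],
  [-1, -0.2, 0, 0, 0],
  [-1, 0, 0, 0, 0],
  [-1, 0, 0, 0, 0],
  [-1, 0, 0, 0, 0],
  [-1, 0, 0, 0, 0],
])

```text
time: 3.55
tcp_pos: [0.5319, 0.0841, 0.239]
tool_rot: [-1.573, -0.002, 0.095]
ft_force: [-0.5, 0.6, -0.7]
width: 1.002
```

```bash
cat >> h.py <<'E'
from scipy.spatial.transform import Rotation as Ro
def wcam():
    s=manip.read_state();c=dict(manip.camera("wrist"))
    T=np.eye(4);T[:3,:3]=Ro.from_euler("xyz",s["tool_rot"]).as_matrix();T[:3,3]=s["tcp_pos"]
    W=np.linalg.inv(T@c["T_tool_cam"]);c["R"]=W[:3,:3];c["t"]=W[:3,3];return s,c
E
python3 - <<'E'
from h import *
s,c=wcam();print(s["tcp_pos"],s["tool_rot"]);cv2.imwrite("pics/w1.png",c["pixels"])
for X in((.5252,.1054,.116),(.5279,.0807,.06),(.5205,.1311,.06)):print(proj(c,X).round(0))
E
```

```text
[0.53192661 0.08406561 0.23903408] [-1.57287469 -0.00241121  0.09527726]
[276. 175.]
[277. 189.]
[274. 141.]
```

View pics/w1.png

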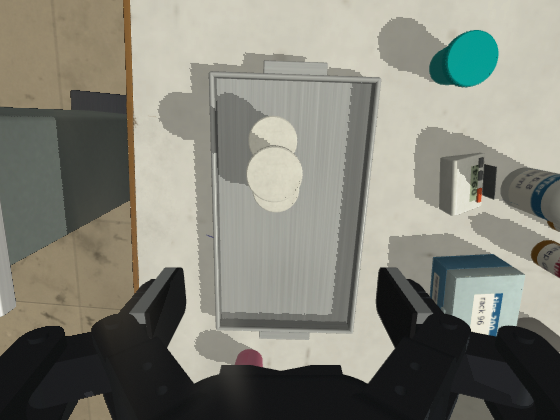

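The wrist view shows the top lid at (275,173), against a predicted (276,175), so the estimates agree. Next I line up and go down to the lid of cup c.

Request:
jog_arm([
  [-1, -0.12, 0, 0.55, 0],
  [-1, 0, 0, 0, 0],
  [-1, 0, 0.8, 0, 0],
  [-1, 0, 0.8, 0, 0],
  [-1, 0, 0.8, 0, 0],
  [-1, 0, 0.6, 0, 0],
  [-1, 0, 0, 0, 0],
  [-1, 0, 0, 0, 0],
])

```text
time: 4.4
tcp_pos: [0.5319, 0.1025, 0.1159]
tool_rot: [-1.572, -0.007, 0.09]
ft_force: [0.1, 0.3, 1.4]
width: 1.001
```

Request:
jog_arm([
  [-1, -0.2, 0.1, 0.08, 0],
  [-1, 0, 0.3, 0, 0],
  [-1, 0, 0.25, 0, 0],
  [-1, 0, 0, 0, 0],
  [-1, 0, 0, 0, 0],
  [-1, 0, 0, 0, 0],
  [-1, 0, 0, 0, 0],
  [-1, 0, 0, 0, 0],
])

```text
time: 5.2
tcp_pos: [0.5271, 0.1057, 0.0924]
tool_rot: [-1.572, -0.016, 0.089]
ft_force: [-0.3, -0.1, -0.1]
width: 1.002
```

Run:
```python
from h import *
b=manip.camera("side");cv2.imwrite("pics/s2.png",cv2.resize(b["pixels"][160:300,215:375],None,fx=4.2,fy=4.2,interpolation=cv2.INTER_CUBIC))
s,c=wcam();cv2.imwrite("pics/w2.png",c["pixels"]);print(s["tcp_pos"])
```

```text
[0.52713096 0.10573121 0.09243049]
```

View pics/s2.png

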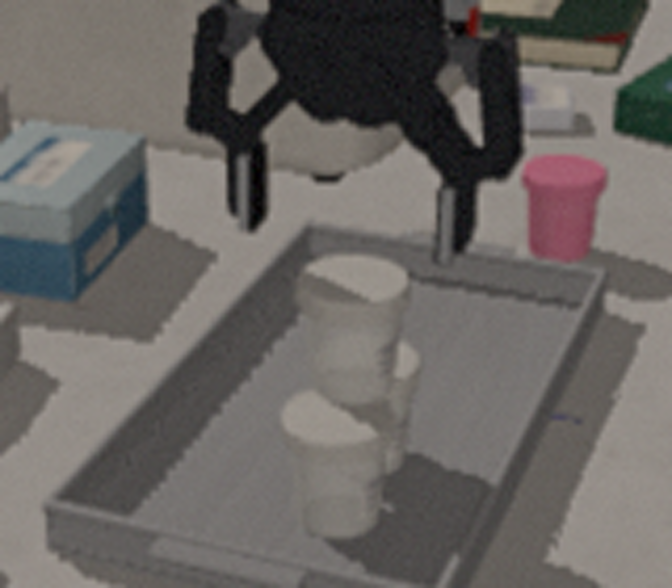

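View pics/w2.png

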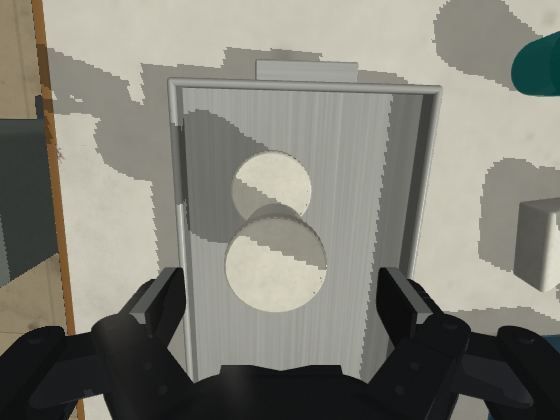

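Run:
```python
from h import *
s,c=wcam();b=manip.camera("side");t=manip.camera("top")
print(s["tcp_pos"],s["time"],s["joint_pos"])
print("side crop tcp",(proj(b,s["tcp_pos"])-[215,160])*4.2)
print("wrist c lid",proj(c,(.5252,.1054,.116)),"tcp",proj(c,s["tcp_pos"]))
cv2.imwrite("pics/s3.png",b["pixels"]);cv2.imwrite("pics/t3.png",cv2.resize(t["pixels"][180:320,160:360],None,fx=4,fy=4))
```

```text
[0.52703819 0.10571713 0.09237227] 5.3 [ 0.18212579  0.34617184 -0.55695081  1.92609539  0.23451476  0.91668902
 -0.400217  ]
side crop tcp [342.5284875  320.81033507]
wrist c lid [278.6494952  269.92622481] tcp [281.53539557 250.83452677]
```

View pics/s3.png

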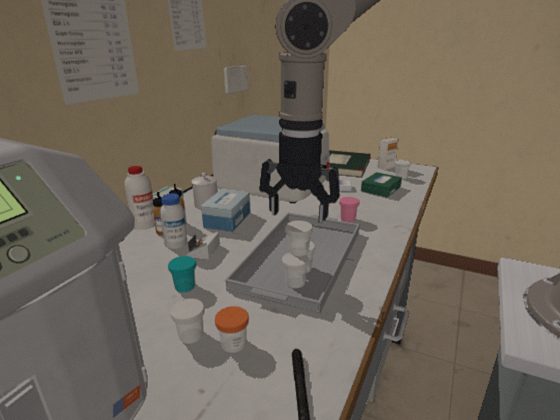

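View pics/t3.png

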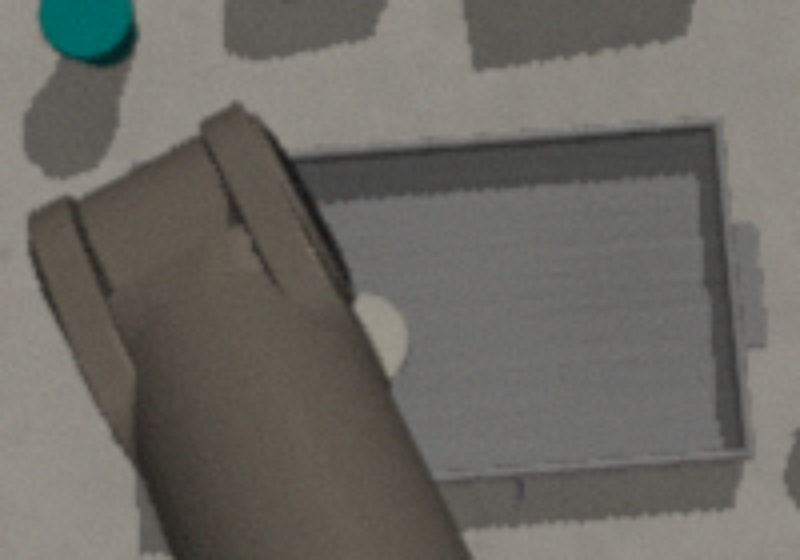

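The fingertips look higher in the pictures than the reported TCP would suggest. I'll measure them before closing.

Run:
```python
from h import *
b=manip.camera("side")
R,t,K=b["R"],b["t"],b["intrinsics"];o=-R.T@t
for u,v in((321,222.4),(273.8,214.5)):
    w=R.T@(np.linalg.inv(K)@[u,v,1]);print((o+w*(.1057-o[1])/w[1]).round(4))
s,c=wcam();R,t,K=c["R"],c["t"],c["intrinsics"];o=-R.T@t
for u,v in((183,268),(378,268)):
    w=R.T@(np.linalg.inv(K)@[u,v,1])
    for dy in(-.011,0,.011):print((o+w*(.1057+dy-o[1])/w[1]).round(4))
x=c["pixels"][240:420];cv2.imwrite("pics/wf.png",x)
```

```text
[0.4784 0.1057 0.1326]
[0.5757 0.1057 0.1294]
[0.4739 0.0947 0.1006]
[0.4797 0.1057 0.1221]
[0.4855 0.1167 0.1436]
[0.5875 0.0947 0.0814]
[0.5782 0.1057 0.1055]
[0.5688 0.1167 0.1295]
```

View pics/wf.png

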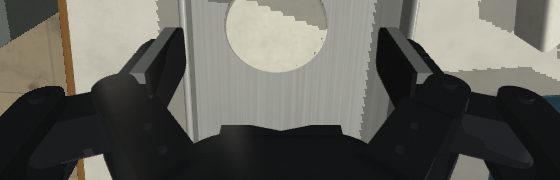

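Both views put the open fingertips about 35–40 mm behind the TCP, so they are still above the lid. Going 28 mm lower is safe under either reading.

Request:
jog_arm([
  [-1, -0.05, 0.25, 0, 0],
  [-1, 0, 0.25, 0, 0],
  [-1, 0, 0.15, 0, 0],
  [-1, 0, 0.1, 0, 0],
  [-1, 0, 0, 0, 0],
  [-1, 0, 0, 0, 0],
  [-1, 0, 0, 0, 0],
  [-1, 0, 0, 0, 0],
])

```text
time: 6.35
tcp_pos: [0.5245, 0.1054, 0.0586]
tool_rot: [-1.572, -0.014, 0.089]
ft_force: [-0.1, 0.1, -0.8]
width: 1.0
```

Run:
```python
from h import *
s=manip.read_state();print(s["tcp_pos"],s["ft_force"])
b=manip.camera("side");cv2.imwrite("pics/s4.png",cv2.resize(b["pixels"][160:300,215:375],None,fx=4.2,fy=4.2,interpolation=cv2.INTER_CUBIC))
```

```text
[0.52449334 0.10538282 0.05858757] [-0.08318234  0.06331559 -0.79210077]
```

View pics/s4.png

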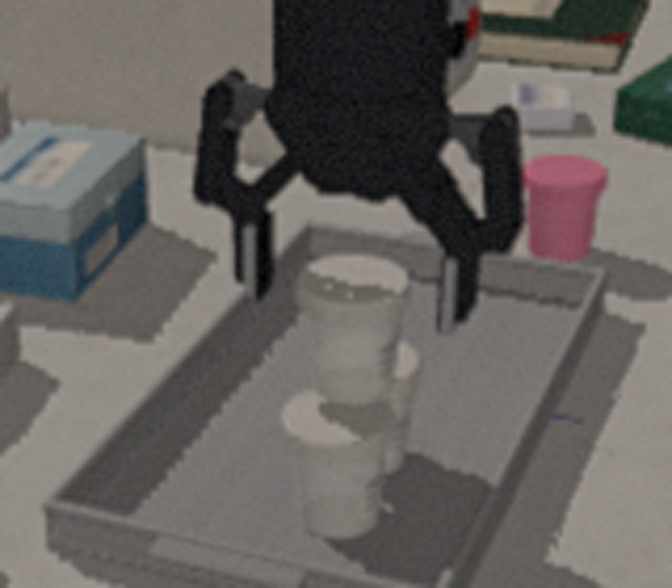

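The pads now span lid height, so I'll close.

Request:
jog_arm([
  [0.3, 0, 0, 0, 0],
  [0.6, 0, 0, 0, 0],
  [1, 0, 0, 0, 0],
  [1, 0, 0, 0, 0],
  [1, 0, 0, 0, 0],
  [1, 0, 0, 0, 0],
  [1, 0, 0, 0, 0],
  [1, 0, 0, 0, 0],
], grip_force=30)

```text
time: 7.2
tcp_pos: [0.5251, 0.1055, 0.0594]
tool_rot: [-1.572, -0.015, 0.089]
ft_force: [-0.7, 0.5, 1.0]
width: 0.589
```

Run:
```python
from h import *
s=manip.read_state();print(s["tcp_pos"],s["ft_force"],s["width"])
b=manip.camera("side");cv2.imwrite("pics/s5.png",cv2.resize(b["pixels"][160:300,215:375],None,fx=4.2,fy=4.2,interpolation=cv2.INTER_CUBIC))
```

```text
[0.52507998 0.10548808 0.05941833] [-0.69850132  0.5213184   0.97453312] 0.5893716940451437
```

View pics/s5.png

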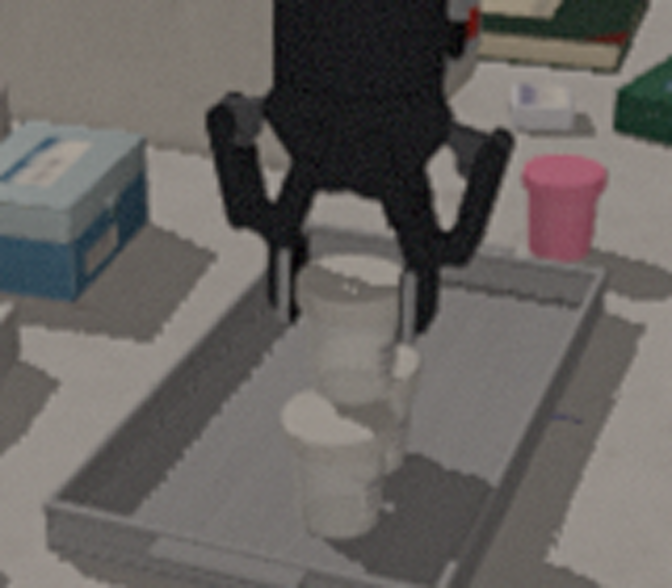

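The fingers stopped on the lid (width 0.589, about 50 mm). Next I lift.

Request:
jog_arm([
  [1, 0, -0.2, 0, 0],
  [1, 0, -0.4, 0, 0],
  [1, 0, -0.6, 0, 0],
  [1, 0, -0.5, 0, 0],
  [1, 0, -0.3, 0, 0],
  [1, 0, 0, 0, 0],
  [1, 0, 0, 0, 0],
  [1, 0, 0, 0, 0],
])

```text
time: 8.05
tcp_pos: [0.5218, 0.105, 0.142]
tool_rot: [-1.572, -0.011, 0.09]
ft_force: [-0.4, 0.2, -1.5]
width: 0.592
```

Run:
```python
from h import *
s=manip.read_state();print(s["tcp_pos"],s["ft_force"],s["width"])
b=manip.camera("side");cv2.imwrite("pics/s6.png",cv2.resize(b["pixels"][160:300,215:375],None,fx=4.2,fy=4.2,interpolation=cv2.INTER_CUBIC))
```

```text
[0.52179096 0.10497806 0.14197069] [-0.42293294  0.17287568 -1.54494541] 0.5922109660850289
```

View pics/s6.png

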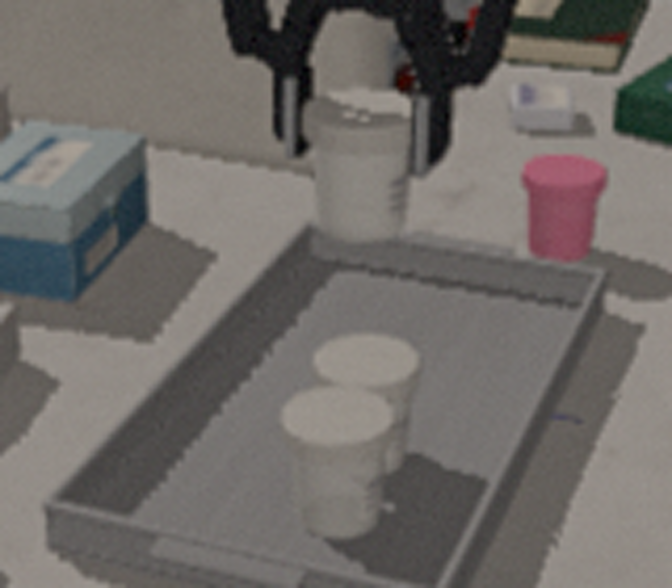

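Cup c is lifted and hanging upright, and the two lower cups are undisturbed. I'll carry it toward −y.

Request:
jog_arm([
  [1, 0.06, 0, -0.5, 0],
  [1, 0.06, 0, -0.8, 0],
  [1, 0.06, 0, -0.9, 0],
  [1, 0.06, 0, -0.9, 0],
  [1, 0.06, 0, -0.8, 0],
  [1, 0, 0, -0.5, 0],
  [1, 0, 0, 0, 0],
  [1, 0, 0, 0, 0],
])

```text
time: 8.9
tcp_pos: [0.5457, -0.0733, 0.1338]
tool_rot: [-1.568, 0.003, 0.095]
ft_force: [0.7, 0.5, -0.9]
width: 0.592
```

Request:
jog_arm([
  [1, 0, 0.4, 0, 0],
  [1, 0, 0.7, 0, 0],
  [1, 0, 0.7, 0, 0],
  [1, 0, 0.5, 0, 0],
  [1, 0, 0.25, 0, 0],
  [1, 0, 0.1, 0, 0],
  [1, 0, 0, 0, 0],
  [1, 0, 0, 0, 0],
])

```text
time: 9.7
tcp_pos: [0.5464, -0.0603, 0.025]
tool_rot: [-1.563, 0.001, 0.11]
ft_force: [0.2, 0.2, -0.6]
width: 0.593
```

Run:
```python
from h import *
s=manip.read_state();print(s["tcp_pos"],s["ft_force"],s["width"])
b=manip.camera("side");cv2.imwrite("pics/s7.png",cv2.resize(b["pixels"][160:300,215:375],None,fx=4.2,fy=4.2,interpolation=cv2.INTER_CUBIC))
```

```text
[ 0.54635883 -0.06034624  0.02504159] [ 0.22409835  0.1507188  -0.63573803] 0.593182340675699
```

View pics/s7.png

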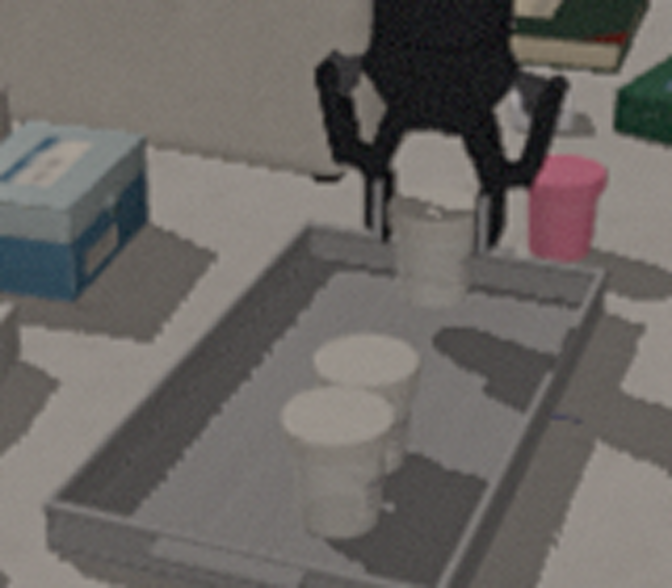

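Request:
jog_arm([
  [1, 0, 0.1, -0.25, 0],
  [1, 0, 0.1, -0.1, 0],
  [1, 0, 0.1, 0, 0],
  [1, 0, 0.1, 0, 0],
  [1, 0, 0, 0, 0],
  [1, 0, 0, 0, 0],
  [1, 0, 0, 0, 0],
  [1, 0, 0, 0, 0],
])

```text
time: 10.55
tcp_pos: [0.55, -0.0767, 0.0098]
tool_rot: [-1.564, -0.004, 0.108]
ft_force: [0.1, 0.3, -1.5]
width: 0.591
```

Request:
jog_arm([
  [1, 0, 0.08, 0, 0],
  [1, 0, 0, 0, 0],
  [1, 0, 0.05, 0, 0],
  [1, 0, 0, 0, 0],
  [1, 0, 0.03, 0, 0],
  [1, 0, 0, 0, 0],
  [1, 0, 0, 0, 0],
  [1, 0, 0, 0, 0],
])

```text
time: 11.35
tcp_pos: [0.5508, -0.076, 0.0039]
tool_rot: [-1.564, -0.005, 0.109]
ft_force: [-0.8, -0.0, -0.5]
width: 0.59
```

Run:
```python
from h import *
s=manip.read_state();print(s["tcp_pos"],s["ft_force"],s["width"])
b=manip.camera("side");cv2.imwrite("pics/s8.png",cv2.resize(b["pixels"][160:300,215:375],None,fx=4.2,fy=4.2,interpolation=cv2.INTER_CUBIC))
```

```text
[ 0.55078327 -0.07602117  0.00388141] [-0.81710292 -0.02393863 -0.49590015] 0.5903049913937308
```

View pics/s8.png

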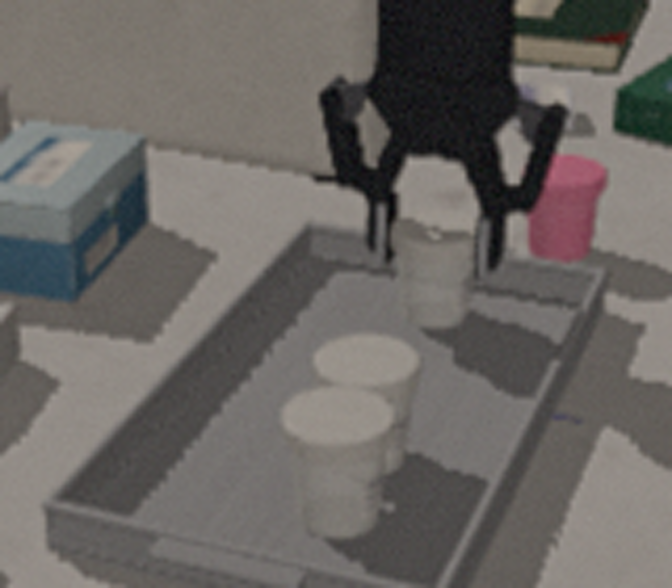

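Request:
jog_arm([
  [1, 0, 0.04, 0, 0],
  [1, 0, 0, 0, 0],
  [1, 0, 0.04, 0, 0],
  [1, 0, 0, 0, 0],
  [1, 0, 0, 0, 0],
  [1, 0, 0, 0, 0],
  [1, 0, 0, 0, 0],
  [1, 0, 0, 0, 0],
])

```text
time: 12.2
tcp_pos: [0.5516, -0.0754, 0.0038]
tool_rot: [-1.565, -0.005, 0.108]
ft_force: [-0.6, 0.3, 1.7]
width: 0.59
```

It's on the floor: z stopped and the force rose. I'll release and rise straight up.

Request:
jog_arm([
  [0.2, 0, 0, 0, 0],
  [-0.2, 0, 0, 0, 0],
  [-1, 0, 0, 0, 0],
  [-1, 0, 0, 0, 0],
  [-1, 0, 0, 0, 0],
  [-1, 0, -0.4, 0, 0],
  [-1, 0, -0.8, 0, 0],
  [-1, 0, -0.8, 0, 0],
])

```text
time: 13.0
tcp_pos: [0.547, -0.0757, 0.0825]
tool_rot: [-1.562, 0.005, 0.109]
ft_force: [0.1, -0.4, -0.2]
width: 0.999
```

Request:
jog_arm([
  [-1, 0, -0.6, 0, 0],
  [-1, -0.05, 0, 0.6, 0],
  [-1, -0.05, 0, 0.8, 0],
  [-1, -0.05, 0, 0.8, 0],
  [-1, -0.05, 0, 0.7, 0],
  [-1, 0, 0, 0.4, 0],
  [-1, 0, 0, 0, 0],
  [-1, 0, 0, 0, 0],
])

```text
time: 13.8
tcp_pos: [0.5318, 0.0574, 0.1242]
tool_rot: [-1.568, -0.018, 0.106]
ft_force: [0.1, -1.0, -0.2]
width: 1.0
```

Run:
```python
from h import *
s,c=wcam();print(s["tcp_pos"],s["tool_rot"],s["ft_force"],s["width"])
cv2.imwrite("pics/w9.png",c["pixels"])
b=manip.camera("side");cv2.imwrite("pics/s9.png",b["pixels"])
```

```text
[0.53175506 0.05743196 0.12422307] [-1.56796559 -0.01782842  0.10605097] [ 0.14753839 -1.01052524 -0.2124036 ] 0.9998718468470661
```

View pics/w9.png

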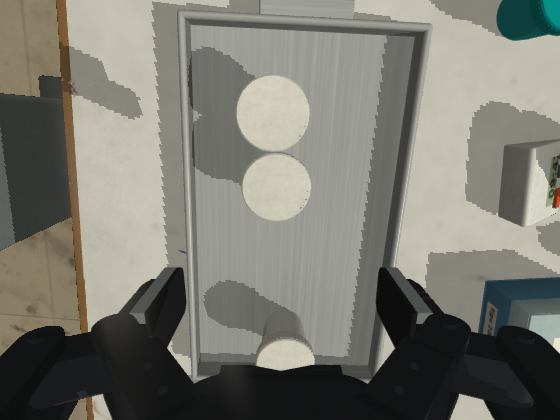

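View pics/s9.png

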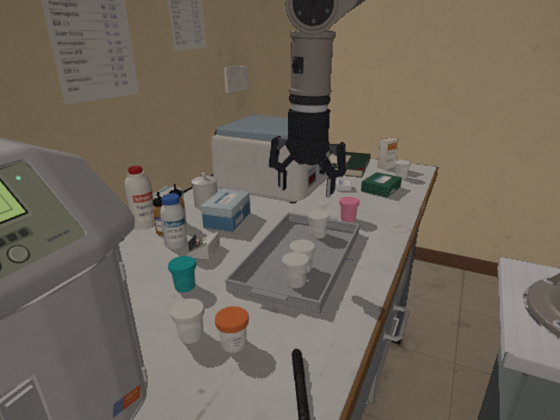

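Cup c stands upright on the floor. The other two lids are at (276,187) and (273,113) in the wrist view, and I'll turn those into positions.

Run:
```python
from h import *
s,c=wcam()
for n,p in(("R",(276.5,187)),("L",(272.5,113)),("c",(286,358))):print(n,ray(c,*p,.06).round(4))
b=manip.camera("side")
for X in((.5279,.0807,.06),(.5205,.1311,.06)):print(proj(b,X))
```

```text
R [0.527  0.0801 0.06  ]
L [0.519  0.1314 0.06  ]
c [ 0.5504 -0.0686  0.06  ]
[300.96110992 245.14023963]
[294.12825798 257.73968451]
```

Request:
jog_arm([
  [-1, -0.08, 0, 0.55, 0],
  [-1, 0, 0.3, 0, 0],
  [-1, 0, 0.5, 0, 0],
  [-1, 0, 0.5, 0, 0],
  [-1, 0, 0.3, 0, 0],
  [-1, 0, 0, 0, 0],
  [-1, 0, 0, 0, 0],
  [-1, 0, 0, 0, 0],
])

```text
time: 14.8
tcp_pos: [0.5291, 0.0693, 0.0556]
tool_rot: [-1.571, -0.016, 0.091]
ft_force: [-0.1, -0.4, -0.1]
width: 0.998
```

Request:
jog_arm([
  [-1, -0.08, 0.15, 0.27, 0],
  [-1, 0, 0.3, 0, 0],
  [-1, 0, 0.3, 0, 0],
  [-1, 0, 0.2, 0, 0],
  [-1, 0, 0.1, 0, 0],
  [-1, 0, 0, 0, 0],
  [-1, 0, 0, 0, 0],
  [-1, 0, 0, 0, 0],
])

```text
time: 15.6
tcp_pos: [0.5265, 0.0813, 0.0111]
tool_rot: [-1.571, -0.018, 0.092]
ft_force: [-0.1, 0.2, 0.4]
width: 0.999
```

Run:
```python
from h import *
s=manip.read_state();print(s["tcp_pos"],s["ft_force"],s["width"])
b=manip.camera("side");cv2.imwrite("pics/s10.png",cv2.resize(b["pixels"][160:300,215:375],None,fx=4.2,fy=4.2,interpolation=cv2.INTER_CUBIC))
```

```text
[0.52645577 0.08126397 0.01110093] [-0.13935951  0.15852622  0.40877796] 0.9991821121086609
```

View pics/s10.png

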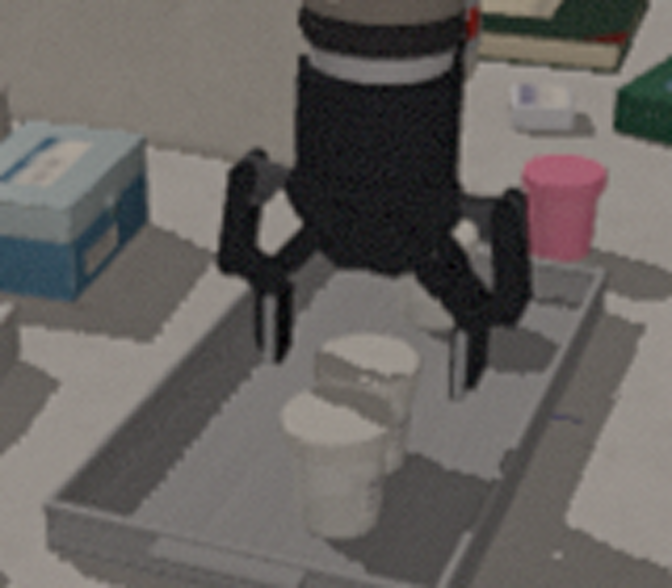

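The position is good. I'll go 6 mm lower and close.

Request:
jog_arm([
  [-1, 0, 0.15, 0, 0],
  [-0.3, 0, 0, 0, 0],
  [0.3, 0, 0, 0, 0],
  [1, 0, 0, 0, 0],
  [1, 0, 0, 0, 0],
  [1, 0, 0, 0, 0],
  [1, 0, 0, 0, 0],
  [1, 0, 0, 0, 0],
])

```text
time: 16.45
tcp_pos: [0.5274, 0.0811, 0.0057]
tool_rot: [-1.571, -0.02, 0.091]
ft_force: [0.8, 0.3, -0.4]
width: 0.587
```

Request:
jog_arm([
  [1, 0, -0.2, 0, 0],
  [1, 0, -0.4, 0, 0],
  [1, 0, -0.6, 0, 0],
  [1, 0, -0.6, 0, 0],
  [1, 0, -0.2, 0, 0],
  [1, 0, 0, 0, 0],
  [1, 0, 0, 0, 0],
  [1, 0, 0, 0, 0],
])

```text
time: 17.25
tcp_pos: [0.5238, 0.0807, 0.0879]
tool_rot: [-1.572, -0.016, 0.092]
ft_force: [0.2, 0.9, -1.3]
width: 0.591
```

Run:
```python
from h import *
s=manip.read_state();print(s["tcp_pos"],s["ft_force"],s["width"])
b=manip.camera("side");cv2.imwrite("pics/s11.png",cv2.resize(b["pixels"][160:300,215:375],None,fx=4.2,fy=4.2,interpolation=cv2.INTER_CUBIC))
```

```text
[0.52375587 0.08065747 0.08793791] [ 0.23192293  0.89902196 -1.31865601] 0.5908533500668753
```

View pics/s11.png

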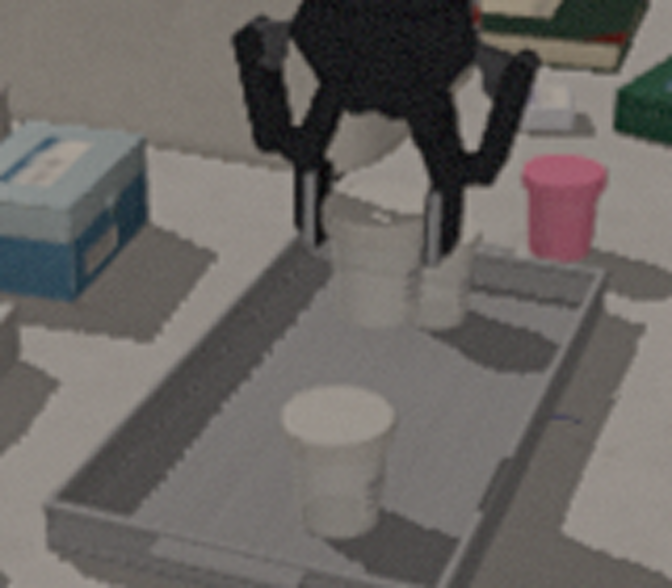

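The second cup is lifted upright. I'll carry it to the middle, y ≈ 0.03, and lower it.

Request:
jog_arm([
  [1, 0.1, 0, -0.4, 0],
  [1, 0.1, 0, -0.5, 0],
  [1, 0.1, 0, -0.4, 0],
  [1, 0, 0, 0, 0],
  [1, 0, 0.3, 0, 0],
  [1, 0, 0.5, 0, 0],
  [1, 0, 0.4, 0, 0],
  [1, 0, 0, 0, 0],
])

```text
time: 18.1
tcp_pos: [0.5354, 0.0332, 0.0309]
tool_rot: [-1.568, -0.005, 0.098]
ft_force: [-1.9, -0.0, -1.3]
width: 0.59
```

Request:
jog_arm([
  [1, 0.05, 0.15, -0.08, 0],
  [1, 0, 0.15, 0, 0],
  [1, 0, 0.1, 0, 0],
  [1, 0, 0, 0, 0],
  [1, 0, 0.08, 0, 0],
  [1, 0, 0, 0, 0],
  [1, 0, 0, 0, 0],
  [1, 0, 0, 0, 0],
])

```text
time: 18.9
tcp_pos: [0.5387, 0.0325, 0.0112]
tool_rot: [-1.567, -0.007, 0.101]
ft_force: [-0.5, 0.3, -0.8]
width: 0.591
```

Contact is expected at about 0.005.

Request:
jog_arm([
  [1, 0, 0.08, 0, 0],
  [1, 0, 0, 0, 0],
  [1, 0, 0.05, 0, 0],
  [1, 0, 0, 0, 0],
  [1, 0, 0.04, 0, 0],
  [1, 0, 0, 0, 0],
  [1, 0, 0.04, 0, 0],
  [1, 0, 0, 0, 0],
])

```text
time: 19.7
tcp_pos: [0.5402, 0.0332, 0.0057]
tool_rot: [-1.568, -0.009, 0.101]
ft_force: [-0.1, -0.9, -1.0]
width: 0.593
```

Request:
jog_arm([
  [1, 0, 0.04, 0, 0],
  [1, 0, 0, 0, 0],
  [1, 0, 0.04, 0, 0],
  [1, 0, 0, 0, 0],
  [1, 0, 0, 0, 0],
  [1, 0, 0, 0, 0],
  [1, 0, 0, 0, 0],
  [1, 0, 0, 0, 0],
])

```text
time: 20.5
tcp_pos: [0.5412, 0.0337, 0.0055]
tool_rot: [-1.569, -0.01, 0.1]
ft_force: [-1.5, -0.2, 3.4]
width: 0.59
```

Contact at 3.4 N. I'll release, rise, and back off to the −y side so the top camera has a clear view.

Request:
jog_arm([
  [0.2, 0, 0, 0, 0],
  [-0.2, 0, 0, 0, 0],
  [-1, 0, 0, 0, 0],
  [-1, 0, 0, 0, 0],
  [-1, 0, 0, 0, 0],
  [-1, 0, -0.4, 0, 0],
  [-1, 0, -0.8, 0, 0],
  [-1, 0, -0.9, 0, 0],
])

```text
time: 21.3
tcp_pos: [0.5349, 0.0325, 0.0848]
tool_rot: [-1.568, 0.004, 0.101]
ft_force: [0.5, -1.1, -0.2]
width: 0.997
```

Request:
jog_arm([
  [-1, 0, -0.9, 0, 0],
  [-1, 0, -0.9, 0, 0],
  [-1, 0, -0.6, -0.5, 0],
  [-1, 0, 0, -1, 0],
  [-1, 0, 0, -1, 0],
  [-1, 0, 0, -1, 0],
  [-1, 0, 0, -1, 0],
  [-1, 0, 0, -1, 0],
])

```text
time: 22.1
tcp_pos: [0.5636, -0.1845, 0.1911]
tool_rot: [-1.568, -0.01, 0.118]
ft_force: [1.7, -0.2, -0.1]
width: 1.007
```

Request:
jog_arm([
  [-1, 0, 0, -1, 0.5],
  [-1, 0, 0, -1, 0.5],
  [-1, 0, 0, -1, 0.5],
  [-1, 0, 0, -1, 0.5],
  [-1, 0, 0, 0, 0],
  [-1, 0, 0, 0, 0],
  [-1, 0, 0, 0, 0],
  [-1, 0, 0, 0, 0],
])

```text
time: 22.9
tcp_pos: [0.5689, -0.3583, 0.1872]
tool_rot: [-1.569, -0.006, -0.058]
ft_force: [0.9, 0.5, 0.3]
width: 0.995
```

Run:
```python
from h import *
s=manip.read_state();print(s["time"],s["tcp_pos"],s["ft_force"],s["width"])
a=manip.camera("top");b=manip.camera("side")
cv2.imwrite("pics/t12.png",cv2.resize(a["pixels"][205:315,180:355],None,fx=4.4,fy=4.4,interpolation=cv2.INTER_CUBIC))
cv2.imwrite("pics/s12.png",cv2.resize(b["pixels"][195:305,225:365],None,fx=5,fy=5,interpolation=cv2.INTER_CUBIC))
h=cv2.cvtColor(a["pixels"],cv2.COLOR_BGR2GRAY)[215:300,200:340]
m=(h>140).astype(np.uint8);n,l,st,ce=cv2.connectedComponentsWithStats(m)
P=[]
for i in range(1,n):
    if st[i,4]>150:
        X=ray(a,ce[i][0]+200,ce[i][1]+215,.06);P.append(X);print(st[i],X.round(4))
for i in range(len(P)):
    for j in range(i): print(np.linalg.norm(P[i]-P[j])-.052)
```

```text
22.9 [ 0.56889602 -0.35832389  0.18719449] [0.9296371  0.46522506 0.32836947] 0.9947272424456679
[111  27  22  22 321] [ 0.5518 -0.0737  0.06  ]
[ 61  32  22  23 330] [0.5421 0.0335 0.06  ]
[ 15  43  22  23 327] [0.5203 0.1329 0.06  ]
0.05564651667730799
0.15705409775244716
0.049826302571568316
```

View pics/t12.png

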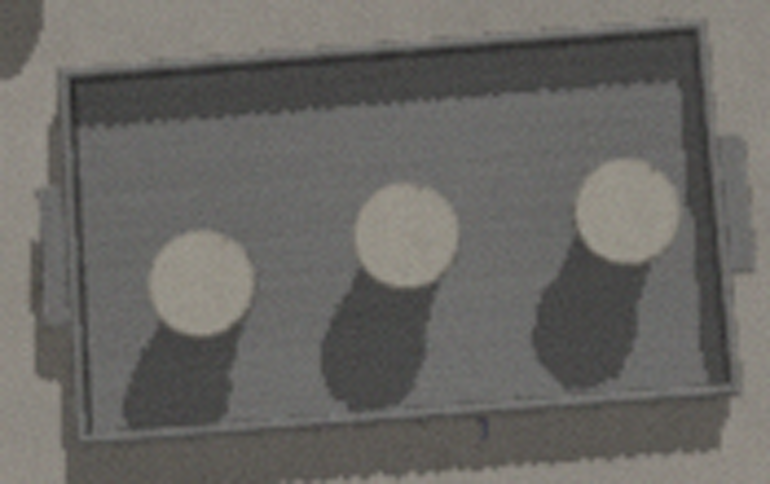

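View pics/s12.png

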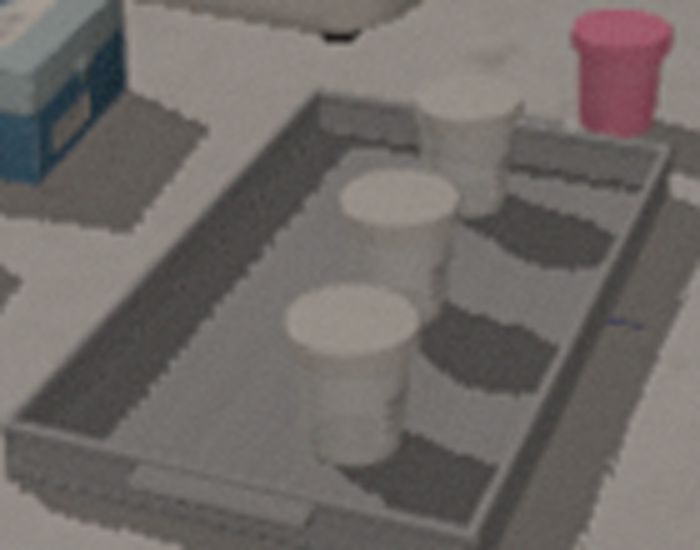

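All three cups stand upright on the tray floor, with lids at (203,283), (406,236) and (627,211) in the crop and gaps of about 50 and 56 mm. I'm handing in the job.

```bash
python3 -c "
from bench import manip
print(manip.close_job())"
```

```text
the job is handed in; nothing more can be done
None
```

The three cups now stand upright in one row on the tray floor, and the job was handed in at about 23 s of the 61 s allowed.

I lifted the top cup by its lid and set it down at the far right of the tray. I then moved one of the two lower cups to the middle and left the third where it was.

**Last checks:** The top view puts the lids at (0.552, −0.074), (0.542, 0.034) and (0.520, 0.133). That leaves clear gaps of about 56 mm and 50 mm between neighbours, against the 30 mm required. The side view shows all three upright, and the arm was well clear of the tray with the gripper open. The contact forces I read stayed at a few newtons.

**One disagreement:** In the side and wrist pictures, the open fingertips sat about 35–40 mm behind the reported TCP. The description suggested about 13 mm. I set the grasp heights from the pictures, and both grips held the lid firmly.

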